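# Pin the easel foot's plate pack

## Task

Line up the three loose plates in the easel foot's saddle, then take the wood-gripped pivot pin from the rack and pass it down through all three plates and into the hole of the sliding bush beneath them, until its collar sits fully home on the top plate. The bush's hole is hidden and can be anywhere along the slot under the plates: feel for it with light pressure, sliding the pin and plates along, and never force the pin against the plates or the foot. Leave everything else on the table where it is.

Things in the scene. Friction and masses are not known exactly. Their poses are not given: they have to be found in the camera images.
- foot: Easel foot bolted to the table: brown wooden block 184 x 70 x 28 mm (x, y, z), origin at the centre of its underside, z up, x along its slot. At its middle two wooden cheeks (40 mm long in x, 12 mm thick, tops at z = 54 mm, inner faces at y = +-21 mm) form a saddle 42 mm wide, open at both ends, that holds the plates.
- slot (a point): Middle of the flat slot floor under the plates, 28 mm above the foot's underside. A stiff sliding bush lies here, flush with the floor, with one blind hole 14 mm wide and 19.5 mm deep on the slot's centre line, anywhere from -20 to +20 mm along the slot from this point. It differs each time, is not measured and is hidden: find it by feel. The bush does not give under hand force.
- plate1: Lowest of three equal loose aluminium plates stacked flat in the saddle, 56 x 40 x 10 mm, 14 mm hole straight through the centre; origin at the centre of the underside (28 mm above the table), x along the 56 mm and the slot. They have 1 mm of play to each cheek, overhang the cheeks at both ends, slide along the slot, also when carried by the pin, and start up to 12 mm out of line along it.
- plate2: Middle plate, same shape, underside 38 mm above the table.
- plate3: Top plate, same shape, underside 48 mm above the table, top face 58 mm above the table.
- pin: Pivot pin in one of the rack's holes: steel shaft 12 mm thick, 46 mm long, the lowest 6 mm tapering to a 9 mm flat nose; steel collar 28 mm wide (46 to 50 mm from the nose); round wooden grip 22 mm thick (50 to 91 mm). About 120 g. Origin at the nose's centre, z towards the grip. At the start upright, collar on the rack, nose 2 mm above the table; home in the foot the nose is 12 mm above it.
- rack: Dark wooden rack bolted to the table, 50 x 130 x 48 mm (x, y, z), origin at the centre of its underside, with two square 15 mm holes straight through at y = -40 and +40 mm. The pin stands in one of them, the dowel in the other.
- dowel: Bystander: short plain wooden peg in the rack's other hole, no collar or tall grip, 19 mm thick head 14 mm tall, its top 62 mm above the table. Origin at its foot.
- tube1: Bystander: paint tube lying between the foot and the rack, about 125 mm long, 28 mm thick, 36 mm wide at the crimp. Origin under its middle.
- tube2: Bystander: paint tube like the first, with a black cap.
- tube3: Bystander: paint tube like the first.
- jar: Bystander: paint jar 64 mm wide, 85 mm tall. Origin at its foot.
- sander: Bystander: cork sanding block 95 x 60 x 30 mm. Origin under its middle.
- knife: Bystander: palette knife lying flat, 160 mm long.
- can: Bystander: plain metal can 70 mm wide, 90 mm tall. Origin at its foot.
Mind the look-alikes: they are no part of the job. Leave any red look-alike of the plate3 alone.

How it is judged (in metres and radians):
On the way:
1. the three plates are lined up with one another (each pair within 3 mm), in the saddle (horizontal distance between plate1 and plate2 below 0.003 m and horizontal distance between each of plate2, plate1 and plate3 below 0.003 m), for 0.2 s.
At the end, for the whole second after the job is handed in: Pin upright (0.08 rad) in the bush, nose 6 to 14.5 mm above the foot's underside (collar on the stack within 2.5 mm), within 24 mm of the foot's middle along the slot, 4 mm across; the plates on it within 3.5 mm, flat (0.06 rad), in order, no gap over 2.5 mm; all at rest (z of pin in the frame of foot between 0.006 and 0.0145 m and x of pin in the frame of foot between -0.024 and 0.024 m and y of pin in the frame of foot between -0.004 and 0.004 m and angle between pin's own z axis and vertical below 0.08 rad and linear speed of each of pin, plate1, plate2, plate3 below 0.02 m/s and horizontal distance between each of plate1, plate2, plate3 and pin below 0.0035 m and angle between each of plate1, plate2, plate3's own z axis and vertical below 0.06 rad and z of plate1 in the frame of foot below 0.0305 m and z of plate2 in the frame of foot below 0.0405 m and z of plate3 in the frame of foot below 0.0505 m); the robot touches nothing.
It fails at once if the pin is forced: it presses on the foot or on a plate with more than 40 N (contact force between pin and foot above 40 N or contact force between pin and plate1 above 40 N or contact force between pin and plate2 above 40 N or contact force between pin and plate3 above 40 N).
It fails at once if a bystander is moved by more than 30 mm (distance of any of tube1, tube2, tube3, jar, sander, knife, can, dowel from where it was at the start of the episode above 0.03 m).
It also fails if it takes over 72 s, if anything falls off the work surface, if the arm or the gripper's body presses on something with over 40 N, if the wrist force passes 120 N, or if a joint passes its speed limit or range.

## Robot

A 6-joint arm with a two-finger parallel gripper is mounted at the origin on the work surface. World frame = base frame: x ahead of the robot, y to its left, z up, the work surface at z = 0. Lengths are in m, angles in degrees, forces in N, time in s.
With the tool pointing down it reaches from about 0.4 to 0.825 m from the base axis. Payload 7 kg.
Tool frame: the origin (TCP) lies midway between the tips of the shut fingers; the grasp point (between the pads) lies 19 mm behind it (ctrl.grasp_offset is the distance from the TCP to the grasp point, in m); z points along the fingers, x is the direction in which the jaws open and shut, and the axes are right-handed (so a half turn about z gives the same grasp; the last joint's range is limited). The gripper opens to 88 mm and grips with 3 to 60 N. Pads are 19 mm wide; open, the fingers measure 130 mm over their backs; the gripper's body (78 mm by 193 mm) begins 47 mm behind the grasp point.
Start: joints at [85.205, 20.546, 0.682, 0, -70.136, -16.507], TCP at [0.245, 0.629, 0.227] pointing down, gripper open.
Joint ranges: [-176.03, 176.03], [-82.01, 121.73], [-58.28, 71.71], [-173.87, 95.51], [-174.79, -0.11], [-173.66, 173.66]. Speed limits (degrees/s): [136.94, 136.94, 172.46, 180, 180, 180].

## Interface

Orientations are given as [roll, pitch, yaw] about the fixed x, y, z axes, in that order (R = Rz(yaw) Ry(pitch) Rx(roll)).
In Python, from plant import sensors, snapshot, order, ctrl gives the robot as it stands.
- The arm moves only by the tool send_rows, never from a script. Its argument "commands" is a list of rows, each a list of 3 entries, a list of its own where there are three numbers: the closure, from 0 (fully open) to 1 (shut), then the shift along the world's x, y, z in units of 0.25 m (1.0 is 0.25 m), then the turn, a rotation vector about the world's x, y, z in units of 360 degrees (1.0 is 360 degrees). In form: [[hand, [x, y, z], [ax, ay, az]], ...]. A call has 1 to 12 rows; each row shifts and turns the pose as measured when the row begins; what a row does not reach is not made up. A row lasts 1/10 s, in which the tool goes at most 50 mm and 8.59 degrees, less where a joint would pass 70% of its speed; a pose out of reach is approached as far as the arm can. A call with a number of a shift or a turn outside -1 to 1 is refused whole. A call with a gripper value outside its range is refused whole. The fingers move at their own pace and stop on an object; the grip force is fixed at half the most. Time passes only in rows, so rows that do not move let the fingers close. It gives the time, the measured TCP pose, the force and the opening at its end, in the units of the state.
- sensors.get_obs(): the state, without advancing time (a new reading comes with each control period).
- snapshot(name): name is "scene" or "top" or "wrist"; returns a dict with "color" (400x640x3 uint8, blue, green, red), "z_map" (400x640 float32, m along the optical axis (not along the pixel's ray), 0 where there is no reading), "mtx" (3x3 intrinsics, pixels), "xyz" and "attitude" of the camera in the world. Camera axes: x right, y down, z forward; pixel columns grow to the right and rows downward; lengths in m; the calibration is good to about 2 mm. A picture is of the moment at which its call begins.
- order.close_job(): hands the job in, once; it reports no verdict.
The state is a dict: "clock": time; "joint_pos": joint angles; "qvel": joint speeds; "tau": joint torques, N m; "tool_pos": TCP position; "orientation": TCP orientation; "force": force on the tool from outside, world axes, zero at the start; "moment": the same for the moment, N m; "opening": finger opening in m.
Only numpy, scipy, OpenCV 4.12 (cv2) and the standard library are available. Lean on these libraries where they do the work, as an engineer would, in place of code of your own. Each camera call takes 0.05 s, during which the arm holds its last target.

## Working session

There is one attempt and no reset: what is moved stays moved. The work goes in short steps, Python scripts to look and compute and a tool call to move; the robot and the scene stay as the last step left them, time stands still between calls to the robot, and variables do not carry over. Pictures are saved under pics/ and viewed, and the job is handed in when it is done.

Besides the shell and the picture viewer there is one more tool, called after ">>>" by a JSON object that holds its "method" and its "body", one argument or row to a line. send_rows: Moves the arm, as the interface text tells. Its arguments: {"type":"object","properties":{"commands":{"type":"array","items":{"type":"array"}}},"required":["commands"]}

```bash
ls; mkdir -p pics; python3 - <<'E'
from plant import sensors, snapshot, order, ctrl
import cv2,numpy as np
print(sensors.get_obs(), ctrl.grasp_offset)
for n in ["scene","top","wrist"]:
    s=snapshot(n); cv2.imwrite(f"pics/{n}0.png",s["color"]); print(n,s["mtx"].tolist(),s["xyz"],s["attitude"])
    np.savez(f"pics/{n}0.npz",**s)
E
```

```text
pics
{'clock': 0.0, 'joint_pos': array([ 8.52048813e+01,  2.05901992e+01,  6.34573186e-01, -1.96385651e-02,
       -7.01352898e+01, -1.65077140e+01]), 'qvel': array([ 0.00206619, -0.06551996,  0.04645007,  0.04189071, -0.07637258,
       -0.00509935]), 'tau': array([-2.05123561e-04, -5.82707798e+01,  2.93053526e+01,  6.99675679e+00,
        6.88621847e-03, -1.91535955e-04]), 'tool_pos': array([0.24506793, 0.62842703, 0.22564422]), 'orientation': array([-1.79991865e+02, -9.24145202e-02, -1.11309527e+02]), 'force': array([-0.2203553 ,  0.51529516,  0.15967643]), 'moment': array([ 0.00330251,  0.02198674, -0.00605312]), 'opening': 0.08752428615354829} 0.0188
scene [[440.70575216681294, 0.0, 323.38388871114176], [0.0, 440.70575216681294, 194.71306409232608], [0.0, 0.0, 1.0]] [ 1.1909189  -0.62005774  0.70425397] [-127.0030679     1.35283947   42.78846428]
top [[517.5411994132716, 0.0, 313.96976300680586], [0.0, 517.5411994132716, 202.1121401476973], [0.0, 0.0, 1.0]] [ 0.42090803 -0.00997345  1.34612932] [-171.26468085    0.49434815  -88.49117409]
wrist [[277.50488837165847, 0.0, 321.00352583241886], [0.0, 277.50488837165847, 204.14508866360887], [0.0, 0.0, 1.0]] [0.3177604  0.60057768 0.38430772] [ 1.63136166e+02 -9.95328260e-02 -1.11338473e+02]
```

View pics/scene0.png

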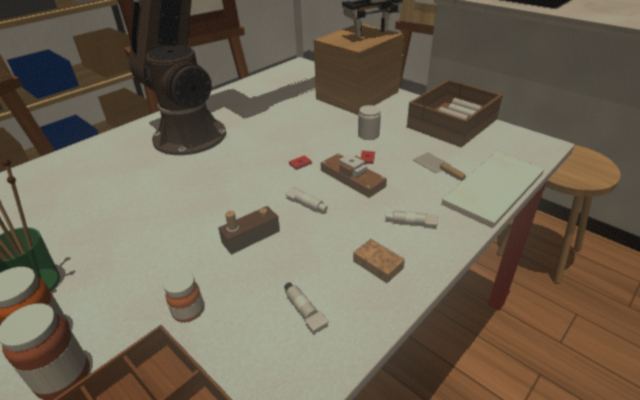

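View pics/top0.png

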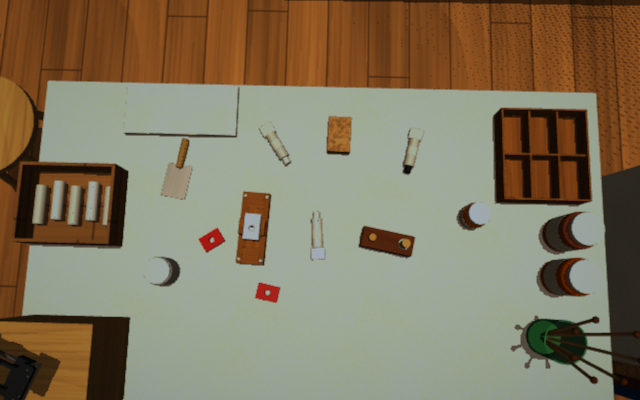

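View pics/wrist0.png

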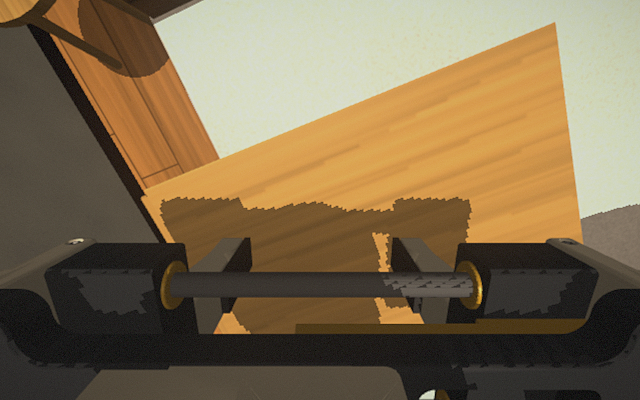

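```bash
cat > h.py <<'E'
import numpy as np,cv2
from scipy.spatial.transform import Rotation as R
def rot(s): return R.from_euler('xyz',s["attitude"],degrees=True).as_matrix()
def ray(s,u,v,z):
    d=rot(s)@np.linalg.inv(s["mtx"])@np.array([u,v,1.]); o=np.array(s["xyz"]); return o+d*(z-o[2])/d[2]
def proj(s,p):
    q=rot(s).T@(np.array(p)-s["xyz"]); q=s["mtx"]@(q/q[2]); return q[:2]
def crop(s,u0,v0,u1,v1,f,name): cv2.imwrite(name,cv2.resize(s["color"][v0:v1,u0:u1],None,fx=f,fy=f,interpolation=cv2.INTER_CUBIC))
def load(n): return dict(np.load(n))
E
python3 - <<'E'
from h import *
t=load("pics/top0.npz"); s=load("pics/scene0.npz")
crop(t,220,180,430,280,3.8,"pics/ct0.png"); crop(s,210,140,400,260,4.2,"pics/cs0.png")
for n,u,v,z in [("foot",253,228,.028),("p3",252,227,.058),("pin",405,243,.089),("dowel",373,237,.062),("can",160,270,.09),("red",212,240,.01),("red2",267,293,.01),("jar",477,214,.085)]: print(n,ray(t,u,v,z))
E
```

```text
foot [0.55215327 0.16099403 0.028     ]
p3 [0.55161286 0.15971824 0.058     ]
pin [ 0.51898197 -0.21732594  0.089     ]
dowel [ 0.53394293 -0.14249611  0.062     ]
can [0.43857855 0.37305365 0.09      ]
red [0.52009455 0.26811224 0.01      ]
red2 [0.38886963 0.12031848 0.01      ]
jar [ 0.59486794 -0.39409601  0.085     ]
```

View pics/ct0.png

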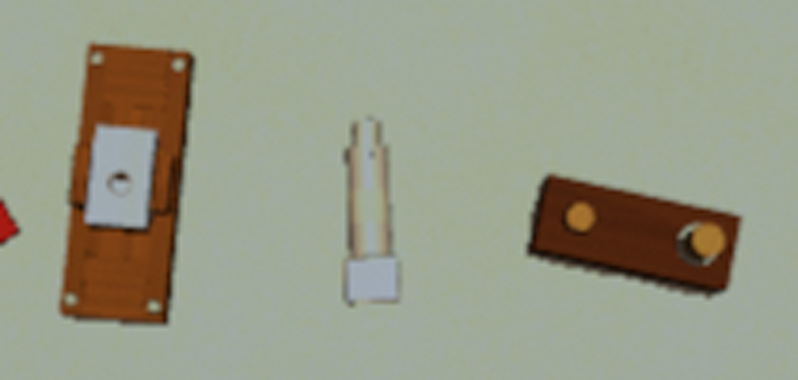

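View pics/cs0.png

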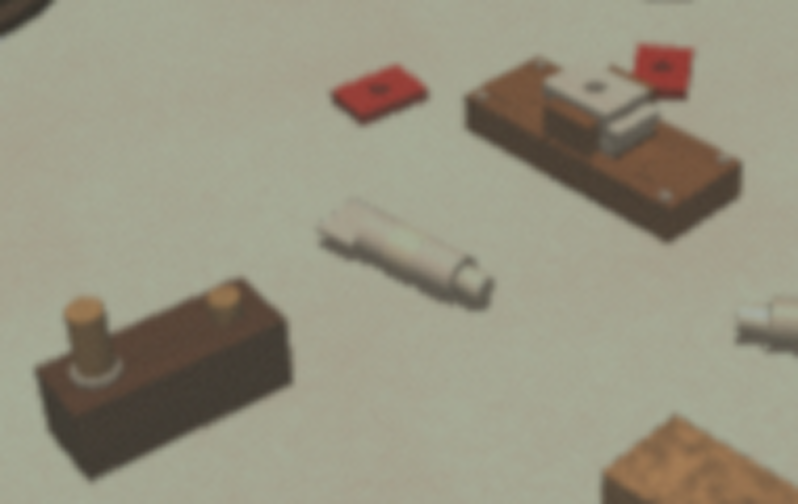

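```bash
python3 - <<'E'
from h import *
t=load("pics/top0.npz")
f=lambda a,z:ray(t,220+a[0]/3.8,180+a[1]/3.8,z)
c=[f(a,.028) for a in [(97,59),(178,64),(70,299),(154,306)]]
print(np.round(c,4), "ctr",np.mean(c,0))
d=c[0]+c[1]-c[2]-c[3]; print("slot yaw",np.degrees(np.arctan2(d[1],d[0])))
print("hole p3",f((120,183),.058),"pin top",f((709,240),.093),"collar",f((697,243),.052),"dowel",f((581,217),.062))
z=t["z_map"]; print(z[228,253], load("pics/wrist0.npz")["z_map"][100,350])
E
```

```text
[[0.6359 0.1841 0.028 ]
 [0.6338 0.1288 0.028 ]
 [0.4731 0.1946 0.028 ]
 [0.4699 0.1382 0.028 ]] ctr [0.5531722  0.16140942 0.028     ]
slot yaw -3.4949496239397755
hole p3 [0.54867939 0.16064278 0.058     ] pin top [ 0.51838626 -0.22047483  0.093     ] collar [ 0.51940366 -0.21949528  0.052     ] dowel [ 0.53367459 -0.14223752  0.062     ]
1.3070177 0.35997763
```

>>> {"method": "send_rows", "body": {
  "commands": [
    [0,[0,0,0.15],[0,0,0]],
    [0,[0.1,-0.15,0.05],[0,0,-0.0167]],
    [0,[0.1,-0.15,0],[0,0,-0.0167]],
    [0,[0.1,-0.15,0],[0,0,-0.0167]],
    [0,[0.1,-0.15,0],[0,0,-0.0167]],
    [0,[0.1,-0.15,0],[0,0,-0.0167]],
    [0,[0.1,-0.15,0],[0,0,-0.0167]],
    [0,[0.1,-0.15,0],[0,0,-0.0167]],
    [0,[0.1,-0.15,0],[0,0,-0.0167]],
    [0,[0.1,-0.15,0],[0,0,-0.0167]],
    [0,[0.1,-0.15,0],[0,0,-0.0167]],
    [0,[0.1,-0.15,0],[0,0,-0.0167]]
  ]
}}

```text
clock: 1.35
tool_pos: [0.523, 0.2022, 0.2731]
orientation: [-180.0, -0.4, -179.5]
force: [0.2, -0.1, -1.0]
opening: 0.0876
```

>>> {"method": "send_rows", "body": {
  "commands": [
    [0,[0.1,-0.15,-0.05],[0,0.001,-0.011]],
    [0,[0,0,0],[0,0,0]],
    [0,[0,0,0],[0,0,0]]
  ]
}}

```text
clock: 1.65
tool_pos: [0.5508, 0.1576, 0.2596]
orientation: [-179.9, -0.8, 175.8]
force: [-0.6, -0.3, 1.0]
opening: 0.0873
```

```bash
python3 - <<'E'
from plant import sensors, snapshot
from h import *
o=sensors.get_obs(); print(o["tool_pos"],o["orientation"],o["force"])
s=snapshot("wrist"); np.savez("pics/w1.npz",**s); cv2.imwrite("pics/w1.png",s["color"])
print(s["xyz"],s["attitude"],proj(s,[.5532,.1614,.058]))
E
```

```text
[0.55077151 0.15761733 0.25964061] [-179.93114089   -0.80895261  175.7631676 ] [-0.56792191 -0.3480688   1.03652441]
[0.54626529 0.07949165 0.41830871] [163.17078389  -0.76052561 175.73197544] [316.7863199  184.85310559]
```

View pics/w1.png

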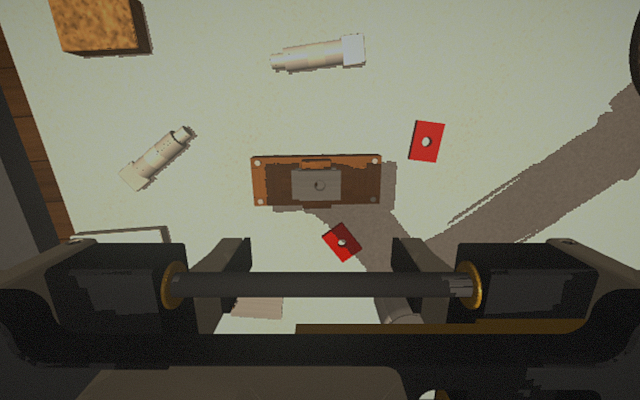

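```bash
python3 - <<'E'
from h import *
s=load("pics/w1.npz"); c=s["color"].copy(); c=cv2.convertScaleAbs(c,alpha=1.6); s["color"]=c
crop(s,240,145,400,220,5,"pics/w1c.png")
E
```

```text
(no output)
```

View pics/w1c.png

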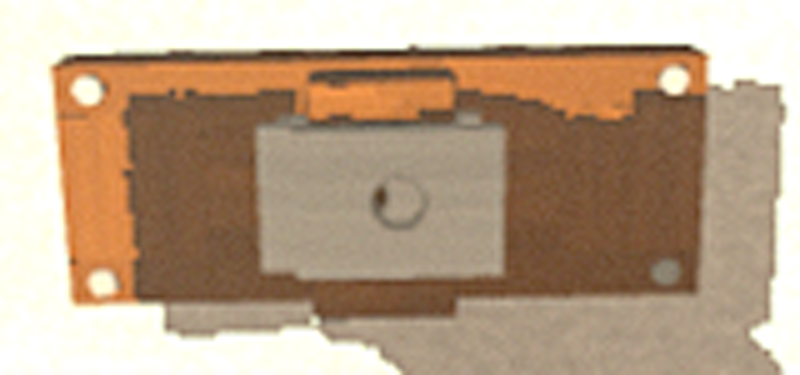

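```bash
python3 - <<'E'
from h import *
s=load("pics/w1.npz")
f=lambda a,z:ray(s,240+a[0]/5,145+a[1]/5,z)
c=[f(a,.028) for a in [(88,90),(103,282),(675,80),(666,272)]]
print(np.round(c,4),np.mean(c,0))
d=c[0]+c[1]-c[2]-c[3]; print("slot yaw",np.degrees(np.arctan2(d[1],d[0])))
print("left edge",f((257,200),.048),f((257,200),.038),"right",f((504,200),.058),f((504,200),.038),"hole",f((399,202),.058))
# from nearest intensity: hole 
E
```

```text
[[0.634  0.1305 0.028 ]
 [0.6375 0.1865 0.028 ]
 [0.4694 0.1403 0.028 ]
 [0.4731 0.1964 0.028 ]] [0.55351481 0.16343856 0.028     ]
slot yaw -3.415293699848038
left edge [0.58792199 0.1611968  0.048     ] [0.58904691 0.16340321 0.038     ] right [0.52137326 0.16407268 0.058     ] [0.51999155 0.1687676  0.038     ] hole [0.54926484 0.16245181 0.058     ]
```

>>> {"method": "send_rows", "body": {
  "commands": [
    [0,[0.004,0.006,-0.16],[0,-0.0022,0.002]],
    [0,[0.004,0.006,-0.16],[0,0,0]],
    [0,[0,0,-0.16],[0,0,0]],
    [0,[0,0,-0.16],[0,0,0]],
    [0,[0,0,-0.08],[0,0,0]],
    [0,[0,0,0],[0,0,0]]
  ]
}}

```text
clock: 2.3
tool_pos: [0.5502, 0.1681, 0.0772]
orientation: [179.8, 0.4, 177.3]
force: [-0.4, 0.4, 0.4]
opening: 0.0882
```

```bash
python3 - <<'E'
from plant import sensors, snapshot
from h import *
o=sensors.get_obs(); print(o["tool_pos"],o["orientation"],o["force"])
s=snapshot("wrist"); np.savez("pics/w2.npz",**s);s["color"]=cv2.convertScaleAbs(s["color"],alpha=1.6); crop(s,120,90,520,340,2,"pics/w2.png")
E
```

```text
[0.55020743 0.16813575 0.07724994] [179.76036669   0.36163316 177.28948749] [-0.41970275  0.42257155  0.36570635]
```

View pics/w2.png

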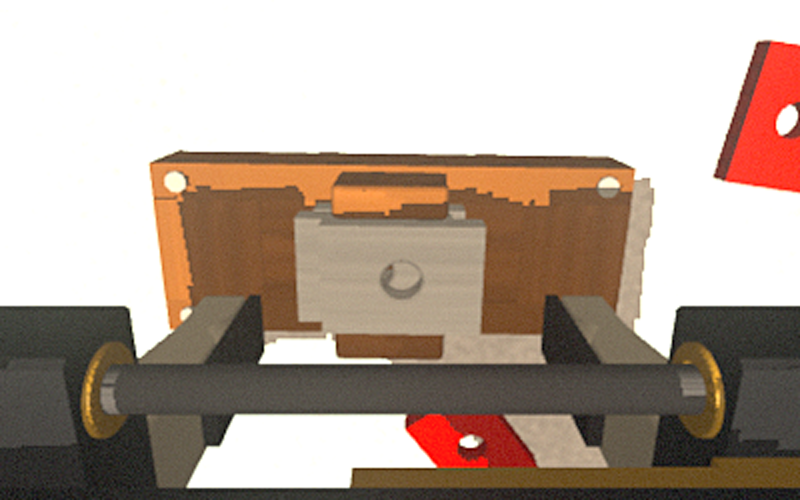

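>>> {"method": "send_rows", "body": {
  "commands": [
    [0,[0.016,-0.024,-0.04],[0,0.001,-0.002]],
    [0,[0,0,-0.06],[0,0,0]],
    [0,[0,0,-0.04],[0,0,0]],
    [0,[0,0,0],[0,0,0]]
  ]
}}

```text
clock: 2.75
tool_pos: [0.5585, 0.1656, 0.0475]
orientation: [179.4, 0.5, 176.7]
force: [-0.4, -0.3, 0.2]
opening: 0.0875
```

>>> {"method": "send_rows", "body": {
  "commands": [
    [0,[-0.012,-0.012,-0.03],[0.0015,0.001,0]],
    [0,[0,0,0],[0,0,0]],
    [0,[0,0,0],[0,0,0]]
  ]
}}

```text
clock: 3.05
tool_pos: [0.5565, 0.1628, 0.0411]
orientation: [178.8, 0.2, 176.7]
force: [0.7, 0.5, 0.3]
opening: 0.0873
```

```bash
python3 - <<'E'
from plant import sensors
for i in range(3):
    o=sensors.get_obs(); print(o["tool_pos"],o["orientation"],o["force"],o["qvel"].round(2))
E
```

```text
[0.55648518 0.16276023 0.04114188] [178.78583438   0.18221666 176.71897441] [0.72501204 0.47488621 0.31866377] [-0.34  0.01 -0.46 -0.84 -0.09  0.48]
[0.55648518 0.16276023 0.04114188] [178.78583438   0.18221666 176.71897441] [0.72501204 0.47488621 0.31866377] [-0.34  0.01 -0.46 -0.84 -0.09  0.48]
[0.55648518 0.16276023 0.04114188] [178.78583438   0.18221666 176.71897441] [0.72501204 0.47488621 0.31866377] [-0.34  0.01 -0.46 -0.84 -0.09  0.48]
```

>>> {"method": "send_rows", "body": {
  "commands": [
    [0,[-0.008,0,-0.032],[-0.0033,0,0]],
    [0,[0,0,0],[0,0,0]],
    [0,[0,0,0],[0,0,0]]
  ]
}}

```text
clock: 3.35
tool_pos: [0.5554, 0.1629, 0.0346]
orientation: [179.9, 0.4, 176.7]
force: [0.4, -0.8, 0.8]
opening: 0.0876
```

>>> {"method": "send_rows", "body": {
  "commands": [
    [0,[0,0,-0.012],[0,0.001,0]],
    [0,[0,0,0],[0,0,0]],
    [0,[0,0,0],[0,0,0]]
  ]
}}

```text
clock: 3.65
tool_pos: [0.556, 0.1632, 0.0323]
orientation: [179.8, 0.0, 176.7]
force: [0.2, -0.3, -0.4]
opening: 0.0873
```

Now squeeze the plate ends together.

>>> {"method": "send_rows", "body": {
  "commands": [
    [0.2,[0,0,0],[0,0,0]],
    [0.3,[0,0,0],[0,0,0]],
    [0.35,[0,0,0],[0,0,0]],
    [0.4,[0,0,0],[0,0,0]],
    [0.45,[0,0,0],[0,0,0]],
    [0.5,[0,0,0],[0,0,0]],
    [0.5,[0,0,0],[0,0,0]],
    [0.5,[0,0,0],[0,0,0]]
  ]
}}

```text
clock: 4.45
tool_pos: [0.5562, 0.1631, 0.0326]
orientation: [179.8, 0.1, 176.7]
force: [1.2, 0.2, 0.7]
opening: 0.0558
```

```bash
python3 - <<'E'
from plant import sensors, snapshot
from h import *
o=sensors.get_obs(); print(o["tool_pos"],o["orientation"],o["force"],o["opening"])
s=snapshot("wrist"); np.savez("pics/w3.npz",**s);s["color"]=cv2.convertScaleAbs(s["color"],alpha=1.6); crop(s,120,90,520,340,2,"pics/w3.png")
E
```

```text
[0.55619734 0.16314716 0.03262079] [1.79805826e+02 5.00059387e-02 1.76705371e+02] [1.18536591 0.16682232 0.67170168] 0.05576318670136373
```

View pics/w3.png

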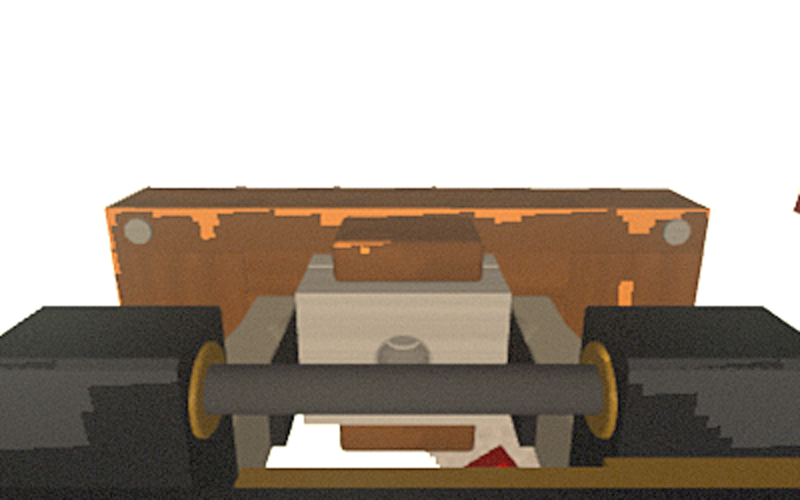

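>>> {"method": "send_rows", "body": {
  "commands": [
    [0.5,[0,0,0],[0,0,0]],
    [0.2,[0,0,0],[0,0,0]],
    [0.1,[0,0,0],[0,0,0]],
    [0,[0,0,0],[0,0,0]],
    [0,[0,0,0],[0,0,0]],
    [0,[0,0,0.06],[0,0,0]],
    [0,[0,0,0.12],[0,0,0]],
    [0,[0,0,0.2],[0,0,0]],
    [0,[0,0,0.2],[0,0,0]],
    [0,[0,0,0.2],[0,0,0]],
    [0,[0,0,0.2],[0,0,0]],
    [0,[0,0,0],[0,0,0]]
  ]
}}

```text
clock: 5.7
tool_pos: [0.5526, 0.1604, 0.2829]
orientation: [-180.0, -0.2, 176.7]
force: [-0.6, 0.7, -0.8]
opening: 0.0874
```

```bash
python3 - <<'E'
from plant import sensors, snapshot
from h import *
o=sensors.get_obs(); print(o["tool_pos"],o["orientation"],o["force"],o["opening"])
s=snapshot("wrist"); np.savez("pics/w4.npz",**s);s["color"]=cv2.convertScaleAbs(s["color"],alpha=1.6); crop(s,230,150,410,240,4.4,"pics/w4.png")
s=snapshot("scene"); np.savez("pics/s4.npz",**s); crop(s,300,130,420,210,6.5,"pics/s4.png")
E
```

```text
[0.55264512 0.16036174 0.28287371] [-1.79960697e+02 -1.69103131e-01  1.76679410e+02] [-0.64459091  0.73570257 -0.84499739] 0.08741500259745637
```

View pics/w4.png

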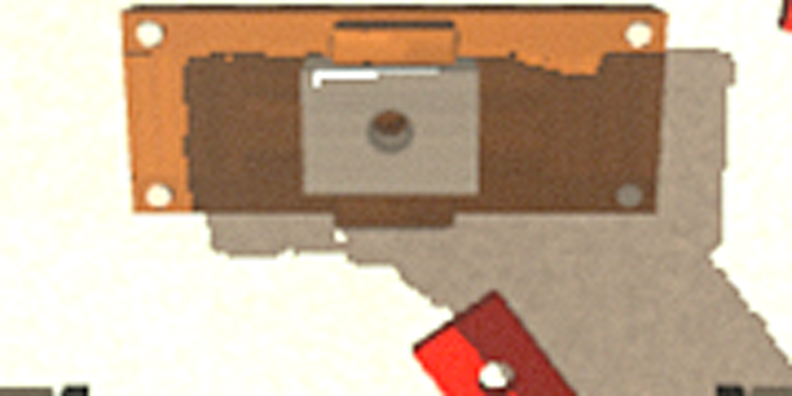

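View pics/s4.png

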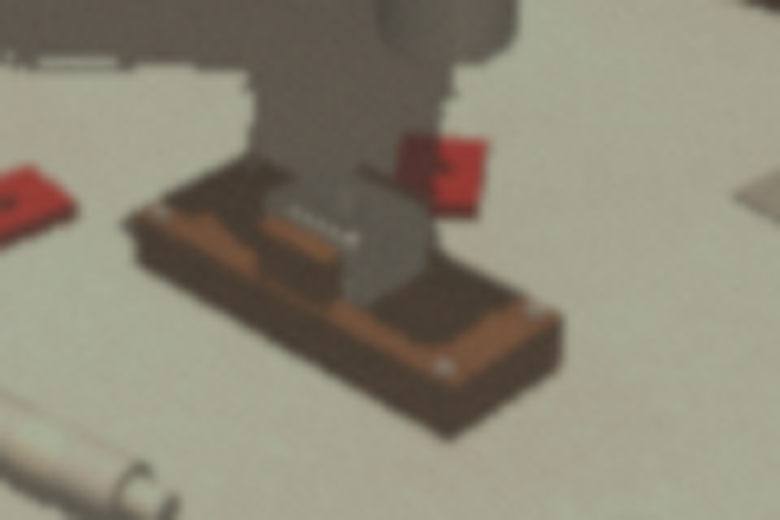

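>>> {"method": "send_rows", "body": {
  "commands": [
    [0,[-0.015,-0.17,0],[0,0,0]],
    [0,[-0.015,-0.17,0],[0,0,0]],
    [0,[-0.015,-0.17,0],[0,0,0]],
    [0,[-0.015,-0.17,0],[0,0,0]],
    [0,[-0.015,-0.17,0],[0,0,0]],
    [0,[-0.015,-0.17,0],[0,0,0]],
    [0,[-0.015,-0.17,0],[0,0,0]],
    [0,[-0.015,-0.17,0],[0,0,0]],
    [0,[-0.015,-0.17,0],[0,0,0]],
    [0,[0,0,0],[0,0,0]],
    [0,[0,0,0],[0,0,0]]
  ]
}}

```text
clock: 6.9
tool_pos: [0.503, -0.2357, 0.2559]
orientation: [-179.7, -2.5, 176.7]
force: [0.1, 0.4, -0.2]
opening: 0.0877
```

```bash
python3 - <<'E'
from plant import sensors, snapshot
from h import *
s=load("pics/w4.npz"); print("hole",ray(s,230+390/4.4,150+131/4.4,.058), "hole from edges",ray(s,230+(303+479)/8.8,150+130/4.4,.058))
o=sensors.get_obs(); print(o["tool_pos"],o["orientation"],o["force"],o["opening"])
s=snapshot("wrist"); np.savez("pics/w5.npz",**s);s["color"]=cv2.convertScaleAbs(s["color"],alpha=1.6); crop(s,160,120,480,320,2.5,"pics/w5.png")
E
```

```text
hole [0.55485298 0.16233663 0.058     ] hole from edges [0.55451411 0.16203074 0.058     ]
[ 0.50304283 -0.2356819   0.25591808] [-179.66969592   -2.48528599  176.72053084] [ 0.07675395  0.35293776 -0.19004349] 0.08771655904449549
```

View pics/w5.png

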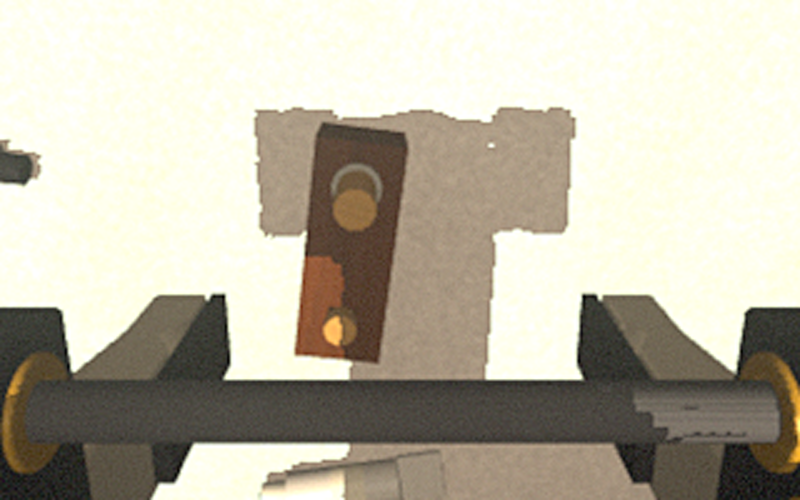

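```bash
python3 - <<'E'
from h import *
s=load("pics/w5.npz"); g=lambda a,z:ray(s,160+a[0]/2.5,120+a[1]/2.5,z)
print("top",g((355,210),.093),"collar",g((356,189),.052),"dowel",g((340,327),.062))
c=[g(a,.048) for a in [(319,137),(407,148),(380,361),(297,354)]]; print(np.round(c,4),np.mean(c,0))
E
```

```text
top [ 0.51930137 -0.21876078  0.093     ] collar [ 0.51973276 -0.21844888  0.052     ] dowel [ 0.53428584 -0.14249873  0.062     ]
[[ 0.5373 -0.2473  0.048 ]
 [ 0.4908 -0.2382  0.048 ]
 [ 0.5139 -0.1119  0.048 ]
 [ 0.5619 -0.1204  0.048 ]] [ 0.52597488 -0.17947985  0.048     ]
```

>>> {"method": "send_rows", "body": {
  "commands": [
    [0,[0.064,0.065,-0.1],[0,-0.007,0]],
    [0,[0,0,-0.1],[0,0,0]],
    [0,[0,0,0],[0,0,0]],
    [0,[0,0,0],[0,0,0]]
  ]
}}

```text
clock: 7.35
tool_pos: [0.5195, -0.2152, 0.2033]
orientation: [-179.8, -0.0, 177.0]
force: [0.7, -0.7, 0.2]
opening: 0.0878
```

>>> {"method": "send_rows", "body": {
  "commands": [
    [0,[0,-0.014,-0.14],[0,0,-0.001]],
    [0,[0,0,-0.14],[0,0,0]],
    [0,[0,0,-0.12],[0,0,0]],
    [0,[0,0,-0.08],[0,0,0]],
    [0,[0,0,0],[0,0,0]],
    [0,[0,0,0],[0,0,0]]
  ]
}}

```text
clock: 7.95
tool_pos: [0.5254, -0.217, 0.0883]
orientation: [-179.7, 0.6, 177.0]
force: [-0.0, 0.1, 0.9]
opening: 0.0878
```

>>> {"method": "send_rows", "body": {
  "commands": [
    [0,[-0.024,-0.008,-0.06],[0.0008,0.0017,-0.001]],
    [0,[0,0,-0.04],[0,0,0]],
    [0,[0,0,-0.01],[0,0,0]],
    [0,[0,0,0],[0,0,0]],
    [0,[0,0,0],[0,0,0]]
  ]
}}

```text
clock: 8.45
tool_pos: [0.522, -0.2193, 0.0633]
orientation: [-179.9, 0.3, 176.7]
force: [0.6, -0.1, 0.1]
opening: 0.0876
```

>>> {"method": "send_rows", "body": {
  "commands": [
    [0,[-0.01,0,-0.026],[0,0.001,0]],
    [0,[0,0,0],[0,0,0]],
    [0,[0,0,0],[0,0,0]]
  ]
}}

```text
clock: 8.75
tool_pos: [0.5198, -0.2194, 0.0569]
orientation: [-179.9, -0.0, 176.7]
force: [-0.6, -0.1, 0.1]
opening: 0.0877
```

```bash
python3 - <<'E'
from plant import sensors, snapshot
from h import *
o=sensors.get_obs(); print(o["tool_pos"],o["orientation"],o["force"],o["moment"],o["opening"])
s=snapshot("wrist"); np.savez("pics/w6.npz",**s);s["color"]=cv2.convertScaleAbs(s["color"],alpha=1.6); crop(s,160,140,480,340,2.5,"pics/w6.png")
E
```

```text
[ 0.51978485 -0.21941738  0.05692329] [-1.79899446e+02 -2.65665416e-02  1.76659198e+02] [-0.62173027 -0.12884064  0.12879501] [ 0.10515393 -0.10854913  0.01951248] 0.08769592601079958
```

View pics/w6.png

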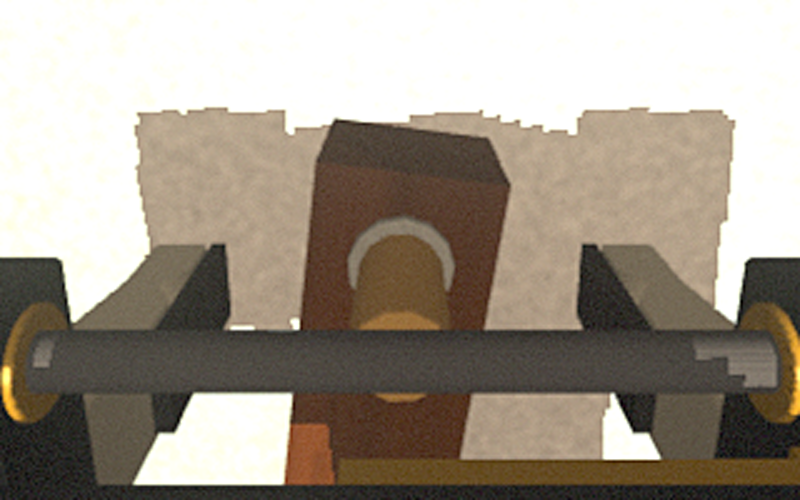

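>>> {"method": "send_rows", "body": {
  "commands": [
    [0.4,[0,0,0],[0,0,0]],
    [0.6,[0,0,0],[0,0,0]],
    [0.7,[0,0,0],[0,0,0]],
    [0.8,[0,0,0],[0,0,0]],
    [1,[0,0,0],[0,0,0]],
    [1,[0,0,0],[0,0,0]],
    [1,[0,0,0],[0,0,0]],
    [1,[0,0,0],[0,0,0]],
    [1,[0,0,0],[0,0,0]]
  ]
}}

```text
clock: 9.7
tool_pos: [0.52, -0.2194, 0.0573]
orientation: [-179.9, 0.0, 176.7]
force: [1.0, 0.3, -1.2]
opening: 0.0214
```

>>> {"method": "send_rows", "body": {
  "commands": [
    [1,[0,0,0.04],[0,0,0]],
    [1,[0,0,0.06],[0,0,0]],
    [1,[0,0,0.08],[0,0,0]],
    [1,[0,0,0.08],[0,0,0]],
    [1,[0,0,0.1],[0,0,0]],
    [1,[0,0,0.1],[0,0,0]],
    [1,[0,0,0.1],[0,0,0]],
    [1,[0,0,0],[0,0,0]],
    [1,[0,0,0],[0,0,0]]
  ]
}}

```text
clock: 10.6
tool_pos: [0.5183, -0.219, 0.2063]
orientation: [-179.9, -0.0, 176.6]
force: [-1.0, 0.1, -2.6]
opening: 0.0216
```

```bash
python3 - <<'E'
from plant import sensors, snapshot
from h import *
o=sensors.get_obs(); print(o["tool_pos"],o["orientation"],o["force"],o["moment"],o["opening"])
s=snapshot("scene"); np.savez("pics/s6.npz",**s);crop(s,170,110,330,260,4,"pics/s6.png")
E
```

```text
[ 0.51828029 -0.21902014  0.20628598] [-1.79930606e+02 -2.91584320e-03  1.76640113e+02] [-0.99640028  0.06194504 -2.61825651] [ 0.06117163  0.00978664 -0.05562108] 0.021622644604481846
```

View pics/s6.png

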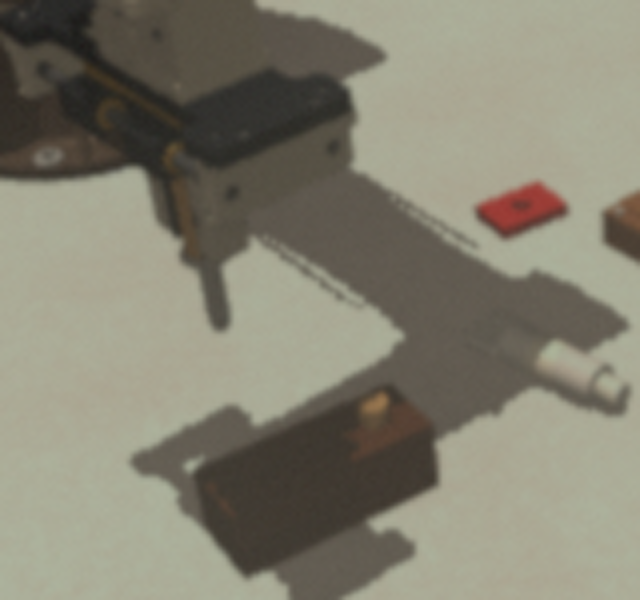

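>>> {"method": "send_rows", "body": {
  "commands": [
    [1,[0.016,0.1,0],[0,0,0]],
    [1,[0.016,0.17,0],[0,0,0]],
    [1,[0.016,0.17,0],[0,0,0]],
    [1,[0.016,0.17,0],[0,0,0]],
    [1,[0.016,0.17,0],[0,0,0]],
    [1,[0.016,0.17,0],[0,0,0]],
    [1,[0.016,0.17,0],[0,0,0]],
    [1,[0.016,0.17,0],[0,0,0]],
    [1,[0.016,0.12,0],[0,0,0]],
    [1,[0,0.06,0],[0,0,0]],
    [1,[0,0,0],[0,0,0]],
    [1,[0,0,0],[0,0,0]]
  ]
}}

```text
clock: 11.85
tool_pos: [0.5463, 0.1601, 0.1945]
orientation: [-179.5, -1.1, 176.4]
force: [0.3, 0.1, -1.7]
opening: 0.0213
```

>>> {"method": "send_rows", "body": {
  "commands": [
    [1,[0.036,0.01,-0.08],[0.0014,-0.003,0]],
    [1,[0,0,-0.08],[0,0,0]],
    [1,[0,0,-0.06],[0,0,0]],
    [1,[0,0,0],[0,0,0]],
    [1,[0,0,0],[0,0,0]]
  ]
}}

```text
clock: 12.35
tool_pos: [0.5549, 0.1562, 0.1379]
orientation: [-180.0, -0.1, 176.1]
force: [-0.0, 0.8, -1.1]
opening: 0.0214
```

```bash
python3 - <<'E'
from plant import sensors, snapshot
from h import *
o=sensors.get_obs(); print(o["tool_pos"],o["orientation"],o["force"],o["moment"],o["opening"])
s=snapshot("wrist"); np.savez("pics/w7.npz",**s);s["color"]=cv2.convertScaleAbs(s["color"],alpha=1.6); crop(s,160,140,480,340,2.5,"pics/w7.png")
s=snapshot("scene"); np.savez("pics/s7.npz",**s);crop(s,300,110,410,200,6.5,"pics/s7.png")
E
```

```text
[0.55488643 0.15621286 0.13792088] [-1.79962535e+02 -7.11259845e-02  1.76124542e+02] [-0.006557    0.79019381 -1.05100534] [ 0.13436403 -0.11611525 -0.03029197] 0.021421095814489838
```

View pics/w7.png

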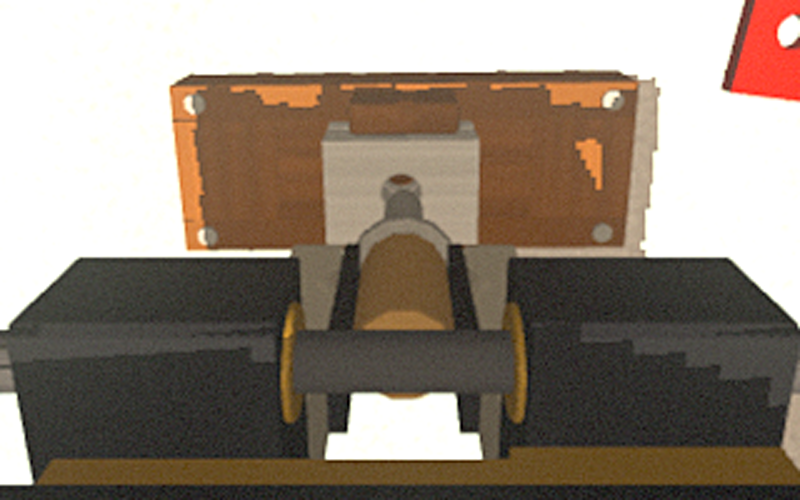

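View pics/s7.png

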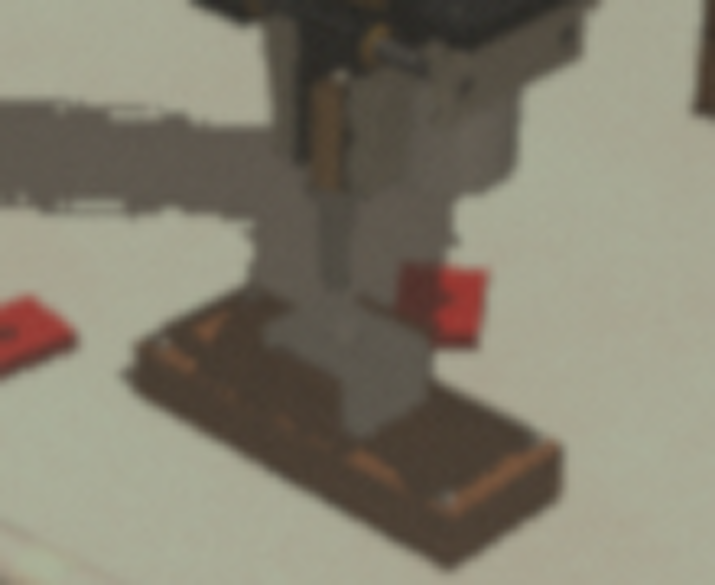

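>>> {"method": "send_rows", "body": {
  "commands": [
    [1,[0.002,0.024,-0.03],[0,0,0.001]],
    [1,[0,0,-0.03],[0,0,0]],
    [1,[0,0,0],[0,0,0]],
    [1,[0,0,0],[0,0,0]]
  ]
}}

```text
clock: 12.85
tool_pos: [0.5565, 0.1636, 0.124]
orientation: [179.9, 0.1, 176.5]
force: [-0.1, 0.6, -1.8]
opening: 0.0215
```

>>> {"method": "send_rows", "body": {
  "commands": [
    [1,[-0.004,-0.006,-0.016],[0,0,0]],
    [1,[0,0,-0.008],[0,0,0]],
    [1,[0,0,0],[0,0,0]],
    [1,[0,0,0],[0,0,0]]
  ]
}}

```text
clock: 13.25
tool_pos: [0.5554, 0.1621, 0.1177]
orientation: [179.9, 0.1, 176.6]
force: [0.4, -0.0, -0.9]
opening: 0.0214
```

```bash
python3 - <<'E'
from plant import sensors, snapshot
from h import *
o=sensors.get_obs(); print(o["tool_pos"],o["orientation"],o["force"],o["moment"],o["opening"])
s=snapshot("wrist"); np.savez("pics/w8.npz",**s);s["color"]=cv2.convertScaleAbs(s["color"],alpha=1.6); crop(s,240,160,400,260,5,"pics/w8.png")
E
```

```text
[0.55544145 0.16212056 0.11765482] [1.79884554e+02 1.29381898e-01 1.76550854e+02] [ 0.43780037 -0.03431417 -0.90513907] [ 0.10486921 -0.02396759 -0.03954908] 0.021403521909117772
```

View pics/w8.png

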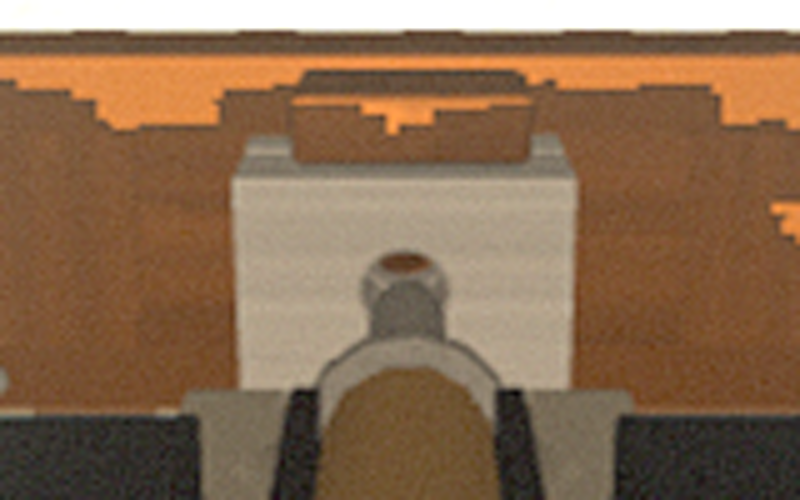

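>>> {"method": "send_rows", "body": {
  "commands": [
    [1,[0,0,-0.008],[0,0,0]],
    [1,[0,0,-0.008],[0,0,0]],
    [1,[0,0,-0.008],[0,0,0]],
    [1,[0,0,0],[0,0,0]]
  ]
}}

```text
clock: 13.7
tool_pos: [0.5556, 0.1622, 0.1114]
orientation: [179.9, 0.2, 176.5]
force: [0.4, 0.1, -0.4]
opening: 0.0211
```

>>> {"method": "send_rows", "body": {
  "commands": [
    [1,[0,0,-0.008],[0,0,0]],
    [1,[0,0,-0.008],[0,0,0]],
    [1,[0,0,-0.008],[0,0,0]],
    [1,[0,0,0],[0,0,0]]
  ]
}}

```text
clock: 14.1
tool_pos: [0.5556, 0.1621, 0.1047]
orientation: [179.9, 0.1, 176.5]
force: [0.1, -0.1, -1.6]
opening: 0.0212
```

Nose is about 8 mm into plate 3 with no contact force. Going on.

>>> {"method": "send_rows", "body": {
  "commands": [
    [1,[0,0,-0.01],[0,0,0]],
    [1,[0,0,-0.01],[0,0,0]],
    [1,[0,0,-0.01],[0,0,0]],
    [1,[0,0,0],[0,0,0]]
  ]
}}

```text
clock: 14.5
tool_pos: [0.5556, 0.1622, 0.0965]
orientation: [179.9, 0.1, 176.5]
force: [-0.8, 0.7, -1.9]
opening: 0.0217
```

>>> {"method": "send_rows", "body": {
  "commands": [
    [1,[0,0,-0.008],[0,0,0]],
    [1,[0,0,-0.008],[0,0,0]],
    [1,[0,0,-0.008],[0,0,0]],
    [1,[0,0,0],[0,0,0]]
  ]
}}

```text
clock: 14.9
tool_pos: [0.5556, 0.1622, 0.09]
orientation: [179.9, 0.1, 176.6]
force: [-0.5, 0.8, -1.2]
opening: 0.0213
```

>>> {"method": "send_rows", "body": {
  "commands": [
    [1,[0,0,-0.006],[0,0,0]],
    [1,[0,0,-0.006],[0,0,0]],
    [1,[0,0,-0.006],[0,0,0]],
    [1,[0,0,0],[0,0,0]]
  ]
}}

```text
clock: 15.3
tool_pos: [0.5556, 0.1622, 0.0852]
orientation: [179.9, 0.2, 176.5]
force: [-0.3, 0.4, -1.3]
opening: 0.0212
```

>>> {"method": "send_rows", "body": {
  "commands": [
    [1,[0,0,-0.004],[0,0,0]],
    [1,[0,0,-0.004],[0,0,0]]
  ]
}}

```text
clock: 15.5
tool_pos: [0.5558, 0.1623, 0.0832]
orientation: [179.9, 0.2, 176.6]
force: [0.8, 0.1, -2.1]
opening: 0.0216
```

>>> {"method": "send_rows", "body": {
  "commands": [
    [1,[0,0,-0.004],[0,0,0]],
    [1,[0,0,-0.004],[0,0,0]]
  ]
}}

```text
clock: 15.7
tool_pos: [0.5558, 0.1623, 0.0811]
orientation: [179.9, 0.2, 176.6]
force: [0.6, -0.2, -1.9]
opening: 0.0212
```

>>> {"method": "send_rows", "body": {
  "commands": [
    [1,[0,0,-0.004],[0,0,0]],
    [1,[0,0,-0.004],[0,0,0]]
  ]
}}

```text
clock: 15.9
tool_pos: [0.556, 0.1624, 0.079]
orientation: [179.9, 0.2, 176.6]
force: [0.4, -0.3, -1.7]
opening: 0.0214
```

>>> {"method": "send_rows", "body": {
  "commands": [
    [1,[0,0,-0.004],[0,0,0]],
    [1,[0,0,-0.004],[0,0,0]]
  ]
}}

```text
clock: 16.1
tool_pos: [0.5564, 0.1625, 0.0771]
orientation: [179.8, 0.2, 176.6]
force: [0.8, -0.2, -0.8]
opening: 0.0215
```

>>> {"method": "send_rows", "body": {
  "commands": [
    [1,[0,0,-0.004],[0,0,0]],
    [1,[0,0,-0.004],[0,0,0]]
  ]
}}

```text
clock: 16.3
tool_pos: [0.5566, 0.1625, 0.075]
orientation: [179.8, 0.3, 176.6]
force: [1.0, 0.1, -2.2]
opening: 0.021
```

```bash
python3 - <<'E'
from plant import sensors, snapshot
from h import *
o=sensors.get_obs(); print(o["tool_pos"],o["orientation"],o["force"],o["moment"],o["opening"])
s=snapshot("wrist"); np.savez("pics/w9.npz",**s);s["color"]=cv2.convertScaleAbs(s["color"],alpha=1.6); crop(s,220,160,420,310,4,"pics/w9.png")
s=snapshot("scene"); np.savez("pics/s9.npz",**s);crop(s,310,130,400,200,7,"pics/s9.png")
E
```

```text
[0.55664763 0.1624713  0.07500587] [179.83174771   0.25732614 176.57049559] [ 0.96450148  0.08690756 -2.24092005] [-0.13148166 -0.27617073  0.02155462] 0.02096152850593185
```

View pics/w9.png

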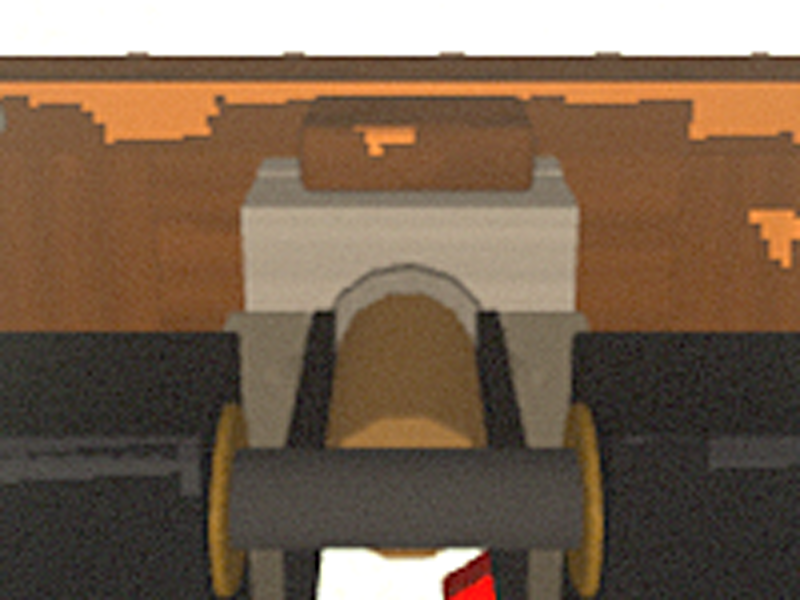

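View pics/s9.png

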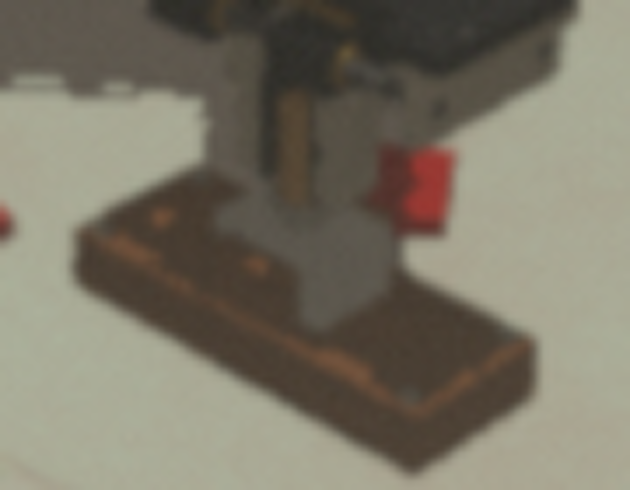

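>>> {"method": "send_rows", "body": {
  "commands": [
    [1,[0,0,-0.005],[0,0,0]],
    [1,[0,0,-0.005],[0,0,0]]
  ]
}}

```text
clock: 16.6
tool_pos: [0.5567, 0.1625, 0.0724]
orientation: [179.8, 0.3, 176.6]
force: [1.0, -1.3, -1.0]
opening: 0.0213
```

>>> {"method": "send_rows", "body": {
  "commands": [
    [1,[0,0,-0.005],[0,0,0]],
    [1,[0,0,-0.005],[0,0,0]]
  ]
}}

```text
clock: 16.8
tool_pos: [0.5567, 0.1624, 0.0697]
orientation: [179.8, 0.3, 176.6]
force: [1.0, -1.0, -1.1]
opening: 0.0212
```

>>> {"method": "send_rows", "body": {
  "commands": [
    [1,[0,0,-0.004],[0,0,0]],
    [1,[0,0,-0.004],[0,0,0]]
  ]
}}

```text
clock: 17.0
tool_pos: [0.5567, 0.1624, 0.0675]
orientation: [179.8, 0.3, 176.6]
force: [0.3, -0.4, -0.5]
opening: 0.0214
```

>>> {"method": "send_rows", "body": {
  "commands": [
    [1,[0,0,-0.004],[0,0,0]],
    [1,[0,0,0],[0,0,0]]
  ]
}}

```text
clock: 17.2
tool_pos: [0.5567, 0.1624, 0.0674]
orientation: [179.8, 0.3, 176.6]
force: [1.4, 0.1, -1.1]
opening: 0.0217
```

```bash
python3 - <<'E'
from plant import sensors, snapshot
from h import *
o=sensors.get_obs(); print(o["tool_pos"],o["orientation"],o["force"],o["moment"],o["opening"])
s=snapshot("wrist"); np.savez("pics/w10.npz",**s);s["color"]=cv2.convertScaleAbs(s["color"],alpha=1.6); crop(s,220,160,420,310,4,"pics/w10.png")
E
```

```text
[0.55670657 0.16243753 0.06735266] [179.84575064   0.27391247 176.59580838] [ 1.39791482  0.05587887 -1.11729093] [-0.13255267 -0.1650905   0.01500242] 0.021682969070915378
```

View pics/w10.png

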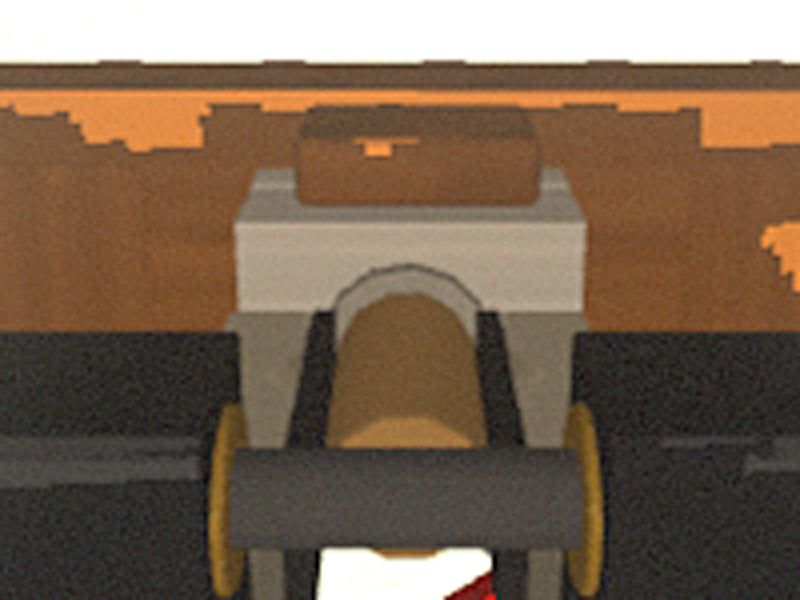

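>>> {"method": "send_rows", "body": {
  "commands": [
    [1,[0,0,-0.005],[0,0,0]],
    [1,[0,0,-0.005],[0,0,0]]
  ]
}}

```text
clock: 17.45
tool_pos: [0.5569, 0.1625, 0.0671]
orientation: [179.9, 0.3, 176.7]
force: [-7.0, -0.4, 14.8]
opening: 0.0215
```

>>> {"method": "send_rows", "body": {
  "commands": [
    [1,[0,0,0.001],[0,0,0]],
    [0.7,[0,0,0],[0,0,0]],
    [0.5,[0,0,0],[0,0,0]],
    [0.3,[0,0,0],[0,0,0]],
    [0.1,[0,0,0],[0,0,0]],
    [0,[0,0,0],[0,0,0]],
    [0,[0,0,0],[0,0,0]],
    [0,[0,0,0.06],[0,0,0]],
    [0,[0,0,0.1],[0,0,0]],
    [0,[0,0,0.16],[0,0,0]],
    [0,[0,0,0.16],[0,0,0]],
    [0,[0,0,0.16],[0,0,0]]
  ]
}}

```text
clock: 18.65
tool_pos: [0.552, 0.16, 0.2249]
orientation: [-179.7, -0.4, 176.6]
force: [1.1, 0.5, 0.3]
opening: 0.0875
```

>>> {"method": "send_rows", "body": {
  "commands": [
    [0,[0,0,0.08],[0,0,0]],
    [0,[0,0,0],[0,0,0]],
    [0,[0,0,0],[0,0,0]]
  ]
}}

```text
clock: 18.95
tool_pos: [0.5544, 0.161, 0.2526]
orientation: [180.0, 0.2, 176.6]
force: [-0.1, 0.6, 0.1]
opening: 0.0878
```

```bash
python3 - <<'E'
from plant import sensors, snapshot
from h import *
o=sensors.get_obs(); print(o["tool_pos"],o["orientation"],o["force"],o["moment"],o["opening"])
s=snapshot("wrist"); np.savez("pics/w11.npz",**s);s["color"]=cv2.convertScaleAbs(s["color"],alpha=1.6); crop(s,220,120,420,270,4,"pics/w11.png")
s=snapshot("scene"); np.savez("pics/s11.npz",**s);crop(s,300,120,400,200,7,"pics/s11.png")
print(proj(s,[.5567,.1625,.103]),proj(s,[.5567,.1625,.058]))
E
```

```text
[0.55437321 0.16103669 0.25264153] [1.79958441e+02 1.54830760e-01 1.76610491e+02] [-0.09641212  0.5996381   0.13692729] [ 0.11740267 -0.03106407  0.03726878] 0.08781376574221514
[353.81095813 146.92986506] [353.51225729 161.31521027]
```

View pics/w11.png

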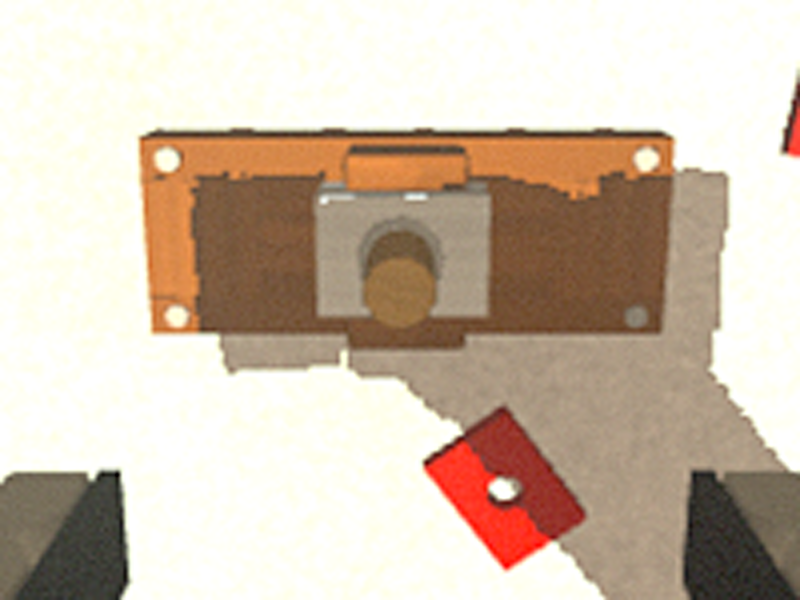

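View pics/s11.png

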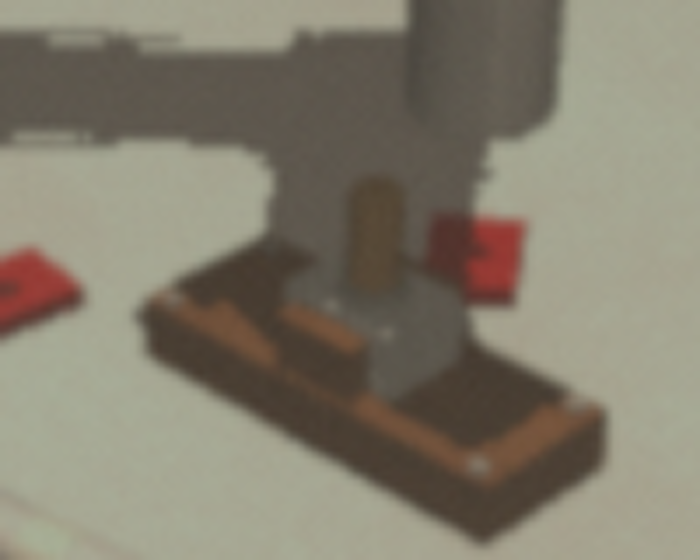

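```bash
python3 - <<'E'
from h import *
s=load("pics/w11.npz"); z=s["z_map"]
def p(u,v):
    q=np.linalg.inv(s["mtx"])@[u,v,1.]*z[v,u]; return np.round(rot(s)@q+s["xyz"],4)
print("pin top",p(320,193),p(317,194),"plate",p(305,172),p(337,172), "floor",p(280,180))
from plant import sensors; o=sensors.get_obs(); print(o["qvel"].round(2),o["clock"])
from plant import order
print(order.close_job())
E
```

```text
pin top [0.5554 0.1628 0.1035] [0.5588 0.1636 0.1041] plate [0.574  0.1458 0.0577] [0.5329 0.148  0.0586] floor [0.612  0.1602 0.0286]
[-0.08  0.78 -0.62 -0.08  0.04  0.08] 19.05
the job is handed in; nothing more can be done
None
```

The job is done and handed in at about 19 s of the 72 s allowed. The pin is through all three plates and into the bush, with its collar home on the top plate.

- **Plates:** I squeezed the plate ends between the jaws. The jaws stopped at 55.8 mm against the 56 mm plate length, and the slot floor was then visible through the holes.
- **Pin:** I took the collared pin from the rack and lowered it in steps of 1 to 2.5 mm. No sliding search was needed, because the bush hole turned out to lie almost under the lined-up plates, about 3 mm from the foot's middle. The wrist force stayed near zero on the way down. A last light press gave about 15 N, when the collar met the top plate.
- **Last checks:** after I let go and backed off, the depth reading put the pin top at 103.5–104 mm, where home is 103 mm. The plate top read about 58 mm, where 58 mm is expected. In the pictures the pin looks upright and the plates flat and in line, and the gripper is well clear.

I did not measure the bystanders again at the end. The arm touched none of them on purpose, and the red look-alike plates were left alone. No check failed or disagreed.

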